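# Proof-load a return spring on the bench spring tester

### The arm

A 7-joint arm with a two-finger parallel gripper is mounted at the origin on a cart in front of the work surface, level with it; the furniture and walls round the work are solid. World frame = base frame: x ahead of the robot, y to its left, z up, the work surface at z = 0. Lengths are in m, angles in rad, forces in N, time in s.
With the tool pointing down it reaches from about 0.4 to 0.85 m from the base axis. Payload 10.4 kg.
Tool frame: the origin (TCP) lies midway between the tips of the shut fingers; the grasp point (between the pads) lies 19 mm behind it (r.grasp_offset is the distance from the TCP to the grasp point, in m); z points along the fingers, y is the line along which they close (so a half turn about z gives the same grasp; the last joint's range is limited). The gripper opens to 87 mm and grips with 3 to 60 N. Pads are 19 mm wide; open, the fingers measure 117 mm over their backs; the gripper's body (75 mm by 190 mm) begins 51 mm behind the grasp point.
Start: joints at [1.317, 0.332, -0.065, 1.46, 0.022, 1.35, -0.088], TCP at [0.143, -0.608, 0.223] pointing down, gripper open.
Joint ranges: [-2.6, 2.6], [-0.5, 2.12], [-1.47, 1.34], [0.16, 2.42], [-1.27, 4.41], [0.06, 2.06], [-2.6, 2.6]. Speed limits (rad/s): [2.22, 2.22, 2.79, 2.79, 3.14, 3.14, 3.14].

### API

Orientations are given as a unit quaternion [x, y, z, w].
In Python, from bench import r gives the robot as it stands.
- The arm moves only by the tool drive_tool, never from a script. Its argument "moves" is a list that holds one entry, the list of rows, each a list of 7 numbers: the shift along the tool's x, y, z in m, then the turn, a rotation vector about the tool's x, y, z in rad, then the opening, from 0 (shut) to 1 (fully open). In form: [[[tx, ty, tz, ax, ay, az, jaw], ...]]. A call has 1 to 10 rows; each row shifts and turns the commanded pose from where the row before left it, along the tool's axes as they then stand; what a row does not reach is not made up. A row lasts 1/10 s, in which the tool goes at most 50 mm and 8.59 degrees, less where a joint would pass 70% of its speed; a pose out of reach is approached as far as the arm can. A call is refused whole if a number of a shift passes 0.05 or a number of a turn 0.15, either way. A call with a gripper value outside its range is refused whole. The fingers move at their own pace and stop on an object; "squeeze" is the grip in N (left out, the last holds). Time passes only in rows, so rows that do not move let the fingers close. It gives the time, the measured TCP pose, the force, the opening and the grip force at its end, in the units of the state.
- r.read_state(): the state, without advancing time (a new reading comes with each control period).
- r.camera(name): name is "side" or "top" or "wrist"; returns the picture (420x560x3 uint8, red, green, blue); there is no depth.
- r.camera_info(name): a dict with "mtx" (3x3 intrinsics, pixels), "rvec" (rotation vector, rad) and "tvec" (3), from world to camera coordinates, as OpenCV has them; the wrist camera has in their place "T_tool_cam" (4x4, takes a point from camera to tool coordinates, whose origin is the TCP and whose axes are the flange's). Camera axes: x right, y down, z forward; pixel columns grow to the right and rows downward; lengths in m; the calibration is good to about 2 mm. A picture is of the moment at which its call begins: read the wrist's pose just before it. camera_info takes no time and is no camera call.
- r.close_job(): hands the job in; it is judged then, once.
Trained networks look in the newest picture that a camera, given by its name, has taken for a name from the list of things; names that differ only in an ending like _2 or _b are one class to them, and where a whole thing is asked for, a point or a joint stands for the part that bears it (a point fixed in the world has none). Each returns a list of dicts, best first, with "conf" (0 to 1); they miss things now and then, are a little off and sometimes report something else, mostly with a low value. They report only what shows in the picture. A call takes as long as a camera call.
- r.find_in(camera, query): "bbox" ([left, top, right, bottom] in pixels, round what is visible of it).
- r.place_of(camera, query): "at" ([column, row] in pixels: a listed point, or the origin of a listed thing).
The state is a dict: "time": time; "joint_positions": joint angles; "joint_vel": joint speeds; "joint_torque": joint torques, N m; "ee_pos": TCP position; "eef_rot": TCP orientation; "ft_force": force on the tool from outside, world axes, zero at the start; "torque": the same for the moment, N m; "width": finger opening in m; "grip_force": force on a finger pad.
Only numpy, scipy, OpenCV 4.12 (cv2) and the standard library are available. Lean on these libraries where they do the work, as an engineer would, in place of code of your own. Each camera call takes 0.05 s, during which the arm holds its last target. There are 200 camera calls.

### The job

Close the open guard of the spring tester right down over the spring, so that its edge meets the edge of the fixed half all along. Then pull the tester's upright black grip out against the spring until the pointer on its carriage stands level with the set index on the scale, without stretching the spring well past it, and finish while still holding the grip there in the gripper. Never stretch the spring while the guard is open; leave the index as it is set and do not disturb the other things on the bench.

Things in the scene. Friction and masses are not known exactly. Their poses are not given: they have to be found in the camera images.
- tester: bench spring tester, fixed: grey base plate 335 x 118 x 14 mm with a horizontal coil spring in a half-round cradle between two end plates 99 mm high (x = -53..-35 and 116..131 mm, y = -37..37). Origin on the bench under the spring's axis (z = 62 mm). Axes: -x is the way the grip is pulled, y across, z up. Base: x = -195..140, y = -59..59 mm; cradle and guard: x = -33..115 mm.
- guard (a joint): angle of the guard (hinged upper half shell, grey, 148 mm long, 36 mm outer radius, handle bar on its free edge), rad: 0 = shut, edge on the cradle's edge (hard stop); grows as it opens, limit 2.1; starts standing open, 1.6 to 1.95. Stiff hinge: stays where it is left and must be brought fully down (1 to 3 N at the bar).
- guard_hinge (a point): middle of the guard's hinge line, which runs along the tester's x at its x = 41, y = -44, z = 62 mm. Axes of the guard: x along the hinge (the tester's x), y from the hinge to the free edge. Opening turns the guard about +x: free edge up and over towards the tester's -y.
- guard_bar (a point): centre of the guard's handle bar: round, black, 10 mm thick, 62 mm long, parallel to the hinge, at y = 118, z = 4 mm of the guard's frame, on two 7 mm wires at its ends, 25 mm clear of the guard's edge. Guard open: it is the topmost part; guard shut: at the tester's x = 41, y = 74, z = 66 mm, free above and below. Axes of the guard.
- draw (a joint): how far the grip with its carriage, rod and spring end is pulled out along the tester's -x, m: 0 = home (start), end stop 0.050. The spring pulls it back: about 4 N at home, 2.2 N more per 10 mm (15 N at 50 mm), friction 0.5 N; it flies back when let go.
- draw_grip (a point): centre of the upright black turned grip on the carriage: round, 21 to 24 mm thick, free from 16 mm below to 20 mm above this point, which is 98 mm above the bench, at the tester's x = -115 mm (home), y = 0. Below it the steel carriage, 26 x 30 mm, top 72 mm above the bench. At home the front end plate (99 mm high) is 62 mm behind this point. Axes of the tester.
- pointer_tip (a point): tip of the small steel cone on the carriage's side, 31.5 mm to the tester's +y of the grip's axis and 44 mm above the bench; moves with the grip. Axes of the tester.
- index_tip (a point): tip of the small cone of the set index, a dark slider with thumb screw (13 x 22 mm, top 54 mm above the bench) clamped on the graduated strip beside the carriage, 33 mm to the tester's +y of the grip's axis: pointer and index stand tip to tip when level. Axes of the tester: the pointer's x from here is 0 when level, positive while more pull is needed.
- index (a joint): where the index is set, m: the value of joint draw at which the pointer is level with it, 0.014 to 0.043; held by its thumb screw (15 N would shift it).
- screwdriver: bystander: screwdriver with red grip, 188 mm long, 23 mm thick, lying beside the tester; origin at the centre of its underside
- gauge_case: bystander: small dark moulded case, 94 x 40 x 24 mm, lying beside the tester; origin at the centre of its underside
- nut_large: bystander: steel hexagon nut, 27 mm, 19 mm high, lying in front of the tester; origin at the centre of its underside
- nut_small: bystander: steel hexagon nut, 22 mm, 15 mm high, lying in front of the tester; origin at the centre of its underside
- side_cutter: bystander: side cutting pliers, 133 x 80 x 13 mm, lying behind the tester; origin at the centre of its underside

How it is judged:
By the outcome, as a careful person would: the job done as asked, in the order asked, and still so for the second after the job is handed in, while the arm keeps its last pose, push and grip.
It also fails if it takes over 54 s, if anything falls off the work surface, if the arm or the gripper's body presses on something with over 40 N, if the wrist force passes 120 N, or if a joint passes its speed limit or range.

## Working session

There is one attempt and no reset: what is moved stays moved. The work goes in short steps, Python scripts to look and compute and a tool call to move; the robot and the scene stay as the last step left them, time stands still between calls to the robot, and variables do not carry over. Pictures are saved under pics/ and viewed, at most 10 in all, crops included, and the job is handed in when it is done.

Besides the shell and the picture viewer there is one more tool, called after "Call:" by a JSON object that holds its "fn" and its "kwargs", one argument or row to a line. drive_tool: Moves the arm, as the interface text tells. Its arguments: {"type":"object","properties":{"moves":{"type":"array"},"squeeze":{"type":"number"}},"required":["moves"]}

```bash
ls; mkdir -p pics
cat > h.py <<'E'
import numpy as np, cv2
from bench import r
from scipy.spatial.transform import Rotation as R
def cam(name):
    i=r.camera_info(name); K=np.array(i["mtx"],float)
    if "rvec" in i:
        Rm=cv2.Rodrigues(np.array(i["rvec"],float))[0]; t=np.array(i["tvec"],float).ravel()
    else:
        s=r.read_state(); T=np.eye(4); T[:3,:3]=R.from_quat(s["eef_rot"]).as_matrix(); T[:3,3]=s["ee_pos"]
        W=np.linalg.inv(T@np.array(i["T_tool_cam"])); Rm=W[:3,:3]; t=W[:3,3]
    return K,Rm,t
def ray(c,px):
    K,Rm,t=c; d=Rm.T@np.linalg.inv(K)@np.array([px[0],px[1],1.]); return -Rm.T@t,d/np.linalg.norm(d)
def onz(c,px,z):
    o,d=ray(c,px); return o+d*(z-o[2])/d[2]
def proj(c,P):
    K,Rm,t=c; q=K@(Rm@np.asarray(P,float)+t); return q[:2]/q[2]
def snap(name):
    c=cam(name); im=r.camera(name); return c,im
E
python3 - <<'E'
from h import *
s=r.read_state(); print({k:np.round(v,3) for k,v in s.items()})
for n in ["top","side"]:
    c,im=snap(n); cv2.imwrite(f"pics/{n}0.png",im[:,:,::-1])
    print(n,"campos",np.round(-c[1].T@c[2],3))
    for q in ["guard_bar","guard_hinge","draw_grip","pointer_tip","index_tip","tester"]:
        p=r.place_of(n,q); print(q,[(np.round(a["at"]),round(a["conf"],2)) for a in p[:2]])
E
```

```text
pics
{'time': np.float64(0.0), 'joint_positions': array([ 1.317,  0.333, -0.065,  1.461,  0.022,  1.35 , -0.088]), 'joint_vel': array([ 0.   ,  0.002,  0.001,  0.   ,  0.001, -0.001, -0.001]), 'joint_torque': array([ 0.0000e+00, -6.2325e+01,  2.5000e-02, -3.8989e+01, -6.1000e-02,
        4.0000e-02,  0.0000e+00]), 'ee_pos': array([ 0.143, -0.608,  0.222]), 'eef_rot': array([ 0.993,  0.115, -0.   , -0.001]), 'ft_force': array([-0.138,  0.011,  0.052]), 'torque': array([ 0.004,  0.023, -0.   ]), 'grip_force': np.float64(0.0), 'width': np.float64(0.087)}
top campos [ 0.506 -0.252  1.093]
guard_bar [(array([239., 176.]), 0.55)]
guard_hinge [(array([240., 191.]), 0.57)]
draw_grip [(array([290., 232.]), 0.78)]
pointer_tip [(array([283., 236.]), 0.64)]
index_tip [(array([294., 246.]), 0.42)]
tester [(array([250., 214.]), 0.66), (array([306., 198.]), 0.66)]
side campos [ 0.528 -0.883  0.629]
guard_bar [(array([315., 148.]), 0.86), (array([236., 241.]), 0.37)]
guard_hinge [(array([299., 190.]), 0.64)]
draw_grip [(array([260., 215.]), 0.62)]
pointer_tip [(array([240., 232.]), 0.69)]
index_tip [(array([235., 243.]), 0.5)]
tester [(array([276., 219.]), 0.65)]
```

Run:
```python
import cv2,numpy as np
a=cv2.imread("pics/top0.png");b=cv2.imread("pics/side0.png")
a=a[100:320,130:400];b=b[80:300,150:420]
o=np.vstack([cv2.resize(a,None,fx=1.36*1,fy=1.36),cv2.resize(b,None,fx=1.36,fy=1.36)])
o=np.hstack([cv2.resize(a,(400,326)),cv2.resize(b,(400,326))]); cv2.imwrite("pics/both.png",o)
```

```text
(no output)
```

View pics/both.png

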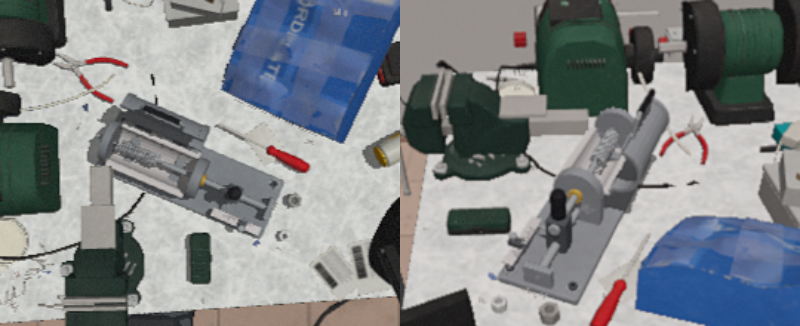

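View pics/top0.png

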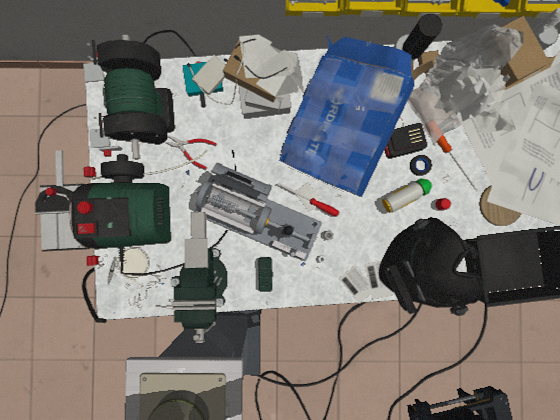

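```bash
cat > fit.py <<'E'
from h import *
from scipy.optimize import least_squares
def tw(p,P):
    x,y,th=p[:3]; c,s=np.cos(th),np.sin(th); P=np.asarray(P,float); return np.array([x+c*P[0]-s*P[1],y+s*P[0]+c*P[1],P[2]])
def bar(a): 
    y,z=.118,.004; return [.041,-.044+y*np.cos(a)-z*np.sin(a),.062+y*np.sin(a)+z*np.cos(a)]
# p = x,y,yaw,guard,index
PT={"guard_bar":lambda p:bar(p[3]),"guard_hinge":lambda p:[.041,-.044,.062],"draw_grip":lambda p:[-.115,0,.098],
"pointer_tip":lambda p:[-.115,.0315,.044],"index_tip":lambda p:[-.115-p[4],.033,.044],"tester":lambda p:[0,0,0]}
def fit(obs,p0):
    f=lambda p:np.concatenate([(proj(c,tw(p,PT[q](p)))-px)*w for c,q,px,w in obs]+[[(p[4]-.028)/.02*.5]])
    s=least_squares(f,p0,loss="soft_l1",f_scale=2.); return s.x,f(s.x)
E
python3 - <<'E'
from fit import *
ct,cs=cam("top"),cam("side")
o=[(ct,"guard_bar",(239,176)),(ct,"guard_hinge",(240,191)),(ct,"draw_grip",(290,232)),(ct,"pointer_tip",(283,236)),(ct,"index_tip",(294,246)),(ct,"tester",(250,214)),
(cs,"guard_bar",(315,148)),(cs,"guard_hinge",(299,190)),(cs,"draw_grip",(260,215)),(cs,"pointer_tip",(240,232)),(cs,"index_tip",(235,243)),(cs,"tester",(276,219))]
o=[(a,b,np.array(c,float),1) for a,b,c in o]
g=onz(ct,(290,232),.098); h=onz(ct,(240,191),.062); d=h-g
print(g,h)
p0=[g[0],g[1],1.1,1.8,.028]
best=min((fit(o,[g[0],g[1],th,1.8,.028]) for th in np.arange(0,6.3,.7)),key=lambda z:np.abs(z[1]).sum())
p,res=best; print(np.round(p,4)); print(np.round(res[:-1].reshape(-1,2),1))
for n,P in [("bar",bar(p[3])),("hinge",[.041,-.044,.062]),("grip",[-.115,0,.098]),("barshut",bar(0)),("ind",[-.115-p[4],.033,.044])]: print(n,np.round(tw(p,P),3))
for q in ["screwdriver","gauge_case","nut_large","nut_small","side_cutter"]:
    r.place_of("top",q)
    for z in r.place_of("top",q)[:1]: print(q,np.round(onz(ct,z["at"],0.01),3),round(z["conf"],2))
# vise
print("vise",np.round(onz(ct,(200,215),.1),3),np.round(onz(ct,(200,330),.1),3))
im=cv2.imread("pics/side0.png"); cv2.imwrite("pics/side0b.png",cv2.resize(im[60:340,100:473],(800,600),interpolation=cv2.INTER_CUBIC))
E
```

```text
[ 0.50131641 -0.28652951  0.098     ] [ 0.60796662 -0.1556613   0.062     ]
[ 0.5492 -0.1759  7.4714  1.7571  0.0319]
[[ 0.1  1.1]
 [-0.5  1. ]
 [-1.6 -2. ]
 [ 0.4  5. ]
 [ 0.2  0.1]
 [-0.9  0.3]
 [ 0.5  0.7]
 [ 2.1  0.4]
 [-4.1  1.8]
 [ 2.6  0.9]
 [ 0.4 -0. ]
 [ 0.3 -1.3]]
bar [ 0.629 -0.164  0.177]
hinge [ 0.605 -0.154  0.062]
grip [ 0.506 -0.283  0.098]
barshut [ 0.496 -0.11   0.066]
ind [ 0.464 -0.3    0.044]
screwdriver [ 0.737 -0.015  0.01 ] 0.43
gauge_case [ 0.386 -0.22   0.01 ] 0.55
nut_large [ 0.497 -0.388  0.01 ] 0.39
nut_small [ 0.432 -0.376  0.01 ] 0.49
side_cutter [ 0.73  -0.009  0.01 ] 0.86
vise [ 0.543 -0.059  0.1  ] [ 0.255 -0.063  0.1  ]
```

View pics/side0b.png

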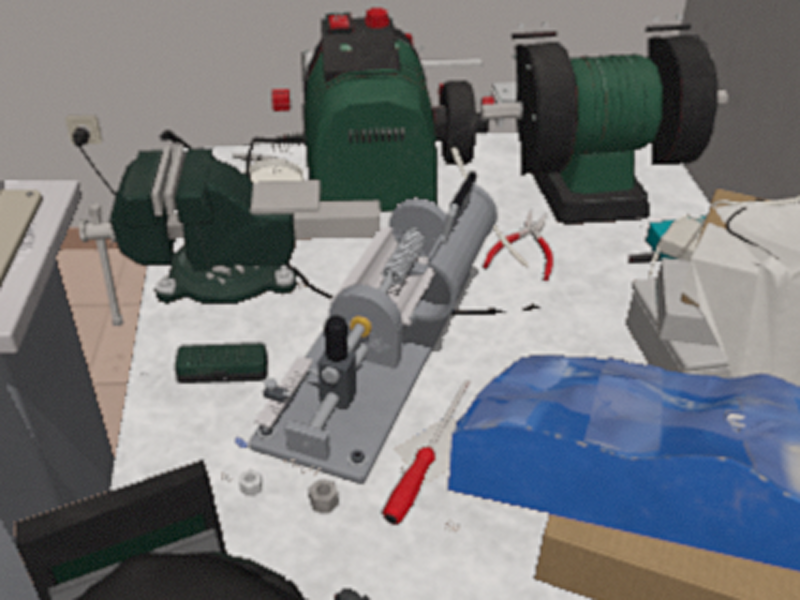

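Run:
```python
from fit import *
ct,cs=cam("top"),cam("side")
def tri(a,b):
    o1,d1=ray(ct,a);o2,d2=ray(cs,b)
    A=np.stack([d1,-d2],1); t=np.linalg.lstsq(A,o2-o1,rcond=None)[0]
    return np.round((o1+d1*t[0]+o2+d2*t[1])/2,3),np.round(np.linalg.norm(o1+d1*t[0]-o2-d2*t[1]),3)
print("anvil",tri((209,238),(248.3,157))); print("bar end",tri((205.6,212.7),(277,159.4)))
print("anvil back-left", np.round(onz(ct,(184,267),.13),3))
# wrist cam & grasp
print(r.grasp_offset, np.round(r.camera_info("wrist")["T_tool_cam"],3))
p=np.array([.5492,-.1759,7.4714-2*np.pi,1.7571,.0319])
yaw=p[2]; ex=np.array([np.cos(yaw),np.sin(yaw),0]); ey=np.array([-np.sin(yaw),np.cos(yaw),0])
s=r.read_state(); M=R.from_quat(s["eef_rot"]).as_matrix(); print(np.round(M,3), "ex",ex,"ey",ey)
# bar front point x=.026
for a in [1.757,1.2,.8,.4,.2,0]:
    b=bar(a); b[0]=.028; print(a,np.round(b,3),np.round(tw(p,b),3))
for sy in (1,-1):
    y=sy*ey; z=np.array([0,0,-1.]); x=np.cross(y,z); D=np.stack([x,y,z],1)
    print("turn tool frame",np.round((R.from_matrix(M).inv()*R.from_matrix(D)).as_rotvec(),3))
```

```text
anvil (array([ 0.486, -0.083,  0.106]), np.float64(0.002))
bar end (array([ 0.551, -0.071,  0.091]), np.float64(0.004))
anvil back-left [ 0.414 -0.027  0.13 ]
0.0187 [[-0.    -0.964 -0.266  0.072]
 [ 1.    -0.     0.    -0.   ]
 [-0.    -0.266  0.964 -0.163]
 [ 0.     0.     0.     1.   ]]
[[ 0.973  0.229  0.   ]
 [ 0.229 -0.973 -0.   ]
 [ 0.     0.    -1.   ]] ex [0.3733167  0.92770396 0.        ] ey [-0.92770396  0.3733167   0.        ]
1.757 [ 0.028 -0.07   0.177] [ 0.624 -0.176  0.177]
1.2 [ 0.028 -0.005  0.173] [ 0.564 -0.152  0.173]
0.8 [0.028 0.035 0.149] [ 0.527 -0.137  0.149]
0.4 [0.028 0.063 0.112] [ 0.501 -0.126  0.112]
0.2 [0.028 0.071 0.089] [ 0.494 -0.123  0.089]
0 [0.028 0.074 0.066] [ 0.491 -0.122  0.066]
turn tool frame [ 0.    -0.     2.184]
turn tool frame [ 0.     0.    -0.957]
```

Call:
{"fn": "drive_tool", "kwargs": {
  "moves": [
    [[0, 0, -0.02, 0, 0, -0.149, 0.3], [0, 0, -0.02, 0, 0, -0.149, 0.3], [0, 0, -0.02, 0, 0, -0.149, 0.3], [0, 0, -0.02, 0, 0, -0.149, 0.3], [0, 0, -0.02, 0, 0, -0.149, 0], [0, 0, 0, 0, 0, -0.149, 0], [0, 0, 0, 0, 0, -0.149, 0], [0, 0, 0, 0, 0, -0.149, 0], [0, 0, 0, 0, 0, -0.148, 0], [0, 0, 0, 0, 0, 0, 0]]
  ]
}}

```text
time: 2.2
ee_pos: [0.1429, -0.6084, 0.3225]
eef_rot: [0.706, 0.708, 0.0, 0.0]
ft_force: [-0.3, 0.4, 1.2]
width: 0.0151
grip_force: 0.0
```

Call:
{"fn": "drive_tool", "kwargs": {
  "moves": [
    [[0.026, 0.034, 0, 0, 0, 0, 0], [0.026, 0.034, 0, 0, 0, 0, 0], [0.026, 0.034, 0, 0, 0, 0, 0], [0.026, 0.034, 0, 0, 0, 0, 0], [0.026, 0.034, 0, 0, 0, 0, 0], [0.026, 0.034, 0, 0, 0, 0, 0], [0.026, 0.034, 0, 0, 0, 0, 0], [0.026, 0.034, 0, 0, 0, 0, 0], [0.026, 0.034, 0, 0, 0, 0, 0], [0.026, 0.034, 0, 0, 0, 0, 0]]
  ]
}}

```text
time: 3.2
ee_pos: [0.4841, -0.3473, 0.3228]
eef_rot: [0.709, 0.705, -0.0, 0.0]
ft_force: [0.6, 0.3, 0.1]
width: 0.0005
grip_force: 0.0
```

```bash
cat > look.py <<'E'
from fit import *
import sys,json
def obs(n,qs,show=None):
    c=cam(n); im=r.camera(n)
    if show: cv2.imwrite(show,im[:,:,::-1])
    out=[]
    for q in qs:
        z=r.place_of(n,q)
        if z: out.append((c,q,np.array(z[0]["at"],float),float(z[0]["conf"]))); print(n,q,np.round(z[0]["at"]),round(z[0]["conf"],2))
    return out
E
python3 - <<'E'
from look import *
import pickle
o=obs("wrist",["guard_bar","guard_hinge","draw_grip","pointer_tip","index_tip"],"pics/w1.png")
p0=[.5492,-.1759,7.4714-2*np.pi,1.7571,.0319]
ct,cs=cam("top"),cam("side")
f=[(ct,"guard_bar",(239,176)),(ct,"guard_hinge",(240,191)),(ct,"draw_grip",(290,232)),(ct,"tester",(250,214)),(cs,"guard_bar",(315,148)),(cs,"guard_hinge",(299,190)),(cs,"tester",(276,219))]
f=[(a,b,np.array(c,float),.7) for a,b,c in f]
pickle.dump((o,f),open("o.pkl","wb"))
p,res=fit(o+f,p0); print(np.round(p,4)); print(np.round(res[:-1].reshape(-1,2),1))
E
```

```text
wrist pointer_tip [276. 100.] 0.88
wrist index_tip [259. 135.] 0.81
[ 0.5502 -0.1753  1.1821  1.7492  0.0414]
[[-1.6  0.8]
 [ 0.3  0.1]
 [-0.1  0.7]
 [-0.4  0.4]
 [-1.3 -1.5]
 [-0.8 -0. ]
 [ 0.4  0.3]
 [ 1.8  0.2]
 [ 0.5 -1. ]]
```

View pics/w1.png

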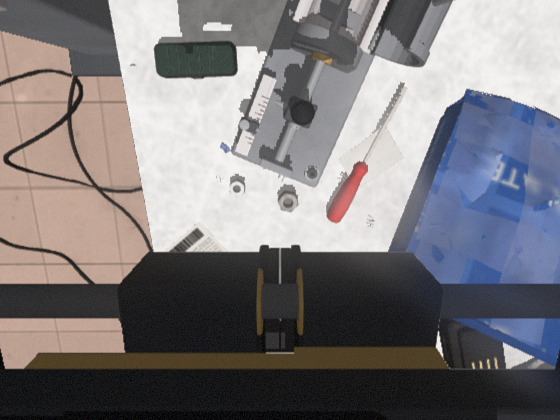

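Call:
{"fn": "drive_tool", "kwargs": {
  "moves": [
    [[0.03, 0.036, 0, 0, 0, 0, 0], [0.03, 0.036, 0, 0, 0, 0, 0], [0.03, 0.036, 0, 0, 0, 0, 0], [0.03, 0.036, 0, 0, 0, 0, 0], [0.03, 0.036, 0, 0, 0, 0, 0], [0, 0, 0, 0, 0, 0, 0], [0, 0, 0, 0, 0, 0, 0]]
  ]
}}

```text
time: 4.2
ee_pos: [0.663, -0.1988, 0.3219]
eef_rot: [0.708, 0.707, -0.0, -0.0]
ft_force: [-1.0, -0.7, -0.0]
width: 0.0002
grip_force: 0.0
```

Run:
```python
from look import *
import pickle
o0,f=pickle.load(open("o.pkl","rb"))
o=obs("wrist",["guard_bar","guard_hinge","draw_grip","pointer_tip","index_tip"],"pics/w2.png")
p0=[.5502,-.1753,1.182,1.7492,.0414]
p,res=fit(o+o0+f,p0); print(np.round(p,4)); print(np.round(res[:-1].reshape(-1,2),1))
b=bar(p[3]);print("bar",np.round(b,3),np.round(tw(p,b),3)); print(r.read_state()["ee_pos"])
b[0]=.022
c=cam("wrist"); print([np.round(proj(c,tw(p,[x,b[1],b[2]]))) for x in (.01,.072)])
e=r.read_state()["ee_pos"][:2]-p[:2]; print("tcp in tester",np.cos(p[2])*e[0]+np.sin(p[2])*e[1],-np.sin(p[2])*e[0]+np.cos(p[2])*e[1])
```

```text
wrist guard_bar [238. 156.] 0.9
wrist guard_hinge [228. 135.] 0.93
wrist draw_grip [138. 252.] 0.78
wrist pointer_tip [131. 228.] 0.86
wrist index_tip [120. 253.] 0.68
[ 0.5502 -0.1769  1.1758  1.7408  0.0393]
[[ 0.3 -0.6]
 [ 0.9 -0.9]
 [ 0.2  1. ]
 [-1.1 -0.3]
 [-0.3  1. ]
 [-2.   1.7]
 [ 0.3 -0.6]
 [ 0.4  0.9]
 [ 0.1  0.4]
 [-0.9 -1.3]
 [-0.3 -0. ]
 [ 0.2  0.6]
 [ 1.9  0.6]
 [ 0.5 -0.7]]
bar [ 0.041 -0.068  0.178] [ 0.629 -0.165  0.178]
[ 0.66227612 -0.20004698  0.32308634]
[array([226., 188.]), array([253., 118.])]
tcp in tester 0.021777898606578586 -0.11230332397775418
```

View pics/w2.png

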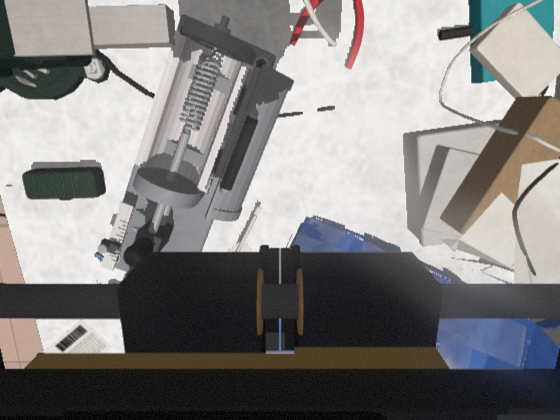

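Call:
{"fn": "drive_tool", "kwargs": {
  "moves": [
    [[0, 0, 0.039, 0, 0, 0, 0], [0, 0, 0.039, 0, 0, 0, 0], [0, 0, 0.039, 0, 0, 0, 0], [0, 0, 0.039, 0, 0, 0, 0], [0, 0, 0, 0, 0, 0, 0], [0.0031, -0.0074, 0, 0, 0, 0, 0], [0.0031, -0.0074, 0, 0, 0, 0, 0], [0.0031, -0.0074, 0, 0, 0, 0, 0], [0.0031, -0.0074, 0, 0, 0, 0, 0]]
  ]
}}

```text
time: 5.4
ee_pos: [0.6337, -0.186, 0.1687]
eef_rot: [0.707, 0.707, 0.001, 0.002]
ft_force: [1.8, -0.5, 1.6]
width: 0.0003
grip_force: 1.2
```

Call:
{"fn": "drive_tool", "kwargs": {
  "moves": [
    [[0.0031, -0.0074, 0, 0, 0, 0, 0], [0.0031, -0.0074, 0, 0, 0, 0, 0], [0.0031, -0.0074, 0, 0, 0, 0, 0], [0.0031, -0.0074, 0, 0, 0, 0, 0], [0.0031, -0.0074, 0, 0, 0, 0, 0], [0.0031, -0.0074, 0, 0, 0, 0, 0], [0.0031, -0.0074, 0, 0, 0, 0, 0], [0, 0, 0, 0, 0, 0, 0]]
  ]
}}

```text
time: 6.2
ee_pos: [0.5806, -0.1639, 0.1665]
eef_rot: [0.707, 0.707, -0.0, -0.0]
ft_force: [0.1, 0.1, 0.2]
width: 0.0006
grip_force: 0.0
```

```bash
cat > ang.py <<'E'
from look import *
from scipy.optimize import minimize_scalar
p=np.array([.5502,-.1769,1.1758])
def ang(ns=("side","top","wrist")):
    e=r.read_state()["ee_pos"]; d=e[:2]-p[:2]; print("tcp tester",np.round([np.cos(p[2])*d[0]+np.sin(p[2])*d[1],-np.sin(p[2])*d[0]+np.cos(p[2])*d[1],e[2]],4))
    for n in ns:
        for c,q,px,cf in obs(n,["guard_bar"]):
            f=lambda a:np.sum((proj(c,tw(p,bar(a)))-px)**2)
            a=np.linspace(-.2,2,221); v=[f(x) for x in a]; i=np.argmin(v); print("  angle",round(a[i],2),"err px",round(v[i]**.5,1))
E
python3 -c "
from ang import *
ang()"
```

```text
tcp tester [ 0.0237 -0.023   0.1665]
side guard_bar [287. 146.] 0.89
  angle 1.2 err px 1.6
wrist guard_bar [255. 221.] 0.74
  angle 1.19 err px 1.7
```

Guard follows as expected (1.2 rad).

Call:
{"fn": "drive_tool", "kwargs": {
  "moves": [
    [[0.0029, -0.0069, 0.004, 0, 0, 0, 0], [0.0029, -0.0069, 0.005, 0, 0, 0, 0], [0.0029, -0.0069, 0.005, 0, 0, 0, 0], [0.0029, -0.0069, 0.006, 0, 0, 0, 0], [0.0029, -0.0069, 0.006, 0, 0, 0, 0], [0.0029, -0.0069, 0.006, 0, 0, 0, 0], [0.0029, -0.0069, 0.007, 0, 0, 0, 0], [0, 0, 0, 0, 0, 0, 0]]
  ]
}}

```text
time: 7.3
ee_pos: [0.5319, -0.1433, 0.1264]
eef_rot: [0.707, 0.707, -0.0, -0.001]
ft_force: [0.3, 1.3, 0.1]
width: 0.0004
grip_force: 0.3
```

```bash
python3 -c "
from ang import *
ang()"
```

```text
tcp tester [0.0239 0.0298 0.1264]
side guard_bar [264. 154.] 0.6
  angle 0.66 err px 0.1
wrist guard_bar [255. 223.] 0.86
  angle 0.65 err px 1.2
```

Call:
{"fn": "drive_tool", "kwargs": {
  "moves": [
    [[0, 0, -0.02, 0, 0, 0, 0], [0, 0, -0.02, 0, 0, 0, 0], [0.0069, -0.0166, 0, 0, 0, 0, 0], [0.0069, -0.0166, 0, 0, 0, 0, 0], [0, 0, 0.01, 0, 0, 0, 0], [0, 0, 0.01, 0, 0, 0, 0], [0, 0, 0.008, 0, 0, 0, 0], [0, 0, 0.008, 0, 0, 0, 0], [0, 0, 0.008, 0, 0, 0, 0], [0, 0, 0.008, 0, 0, 0, 0]]
  ]
}}

```text
time: 8.6
ee_pos: [0.4898, -0.1262, 0.1122]
eef_rot: [0.707, 0.707, -0.007, -0.011]
ft_force: [-59.6, 21.9, 32.5]
width: 0.0003
grip_force: 32.2
```

Call:
{"fn": "drive_tool", "kwargs": {
  "moves": [
    [[0, 0, 0.007, 0, 0, 0, 0], [0, 0, 0.007, 0, 0, 0, 0], [0, 0, 0.007, 0, 0, 0, 0], [0, 0, 0.007, 0, 0, 0, 0], [0, 0, 0.006, 0, 0, 0, 0], [0, 0, 0.005, 0, 0, 0, 0], [0, 0, 0.003, 0, 0, 0, 0], [0, 0, 0, 0, 0, 0, 0]]
  ]
}}

```text
time: 9.4
ee_pos: [0.4783, -0.1216, 0.0631]
eef_rot: [0.706, 0.708, -0.013, -0.022]
ft_force: [-69.8, 29.1, 7.4]
width: 0.0004
grip_force: 37.8
```

```bash
python3 -c "
from ang import *
ang()
im=r.camera('side'); cv2.imwrite('pics/s3.png',cv2.resize(im[100:250,180:380,::-1],(800,600),interpolation=cv2.INTER_CUBIC))"
```

```text
tcp tester [0.0234 0.0877 0.0631]
side guard_bar [253. 178.] 0.75
  angle 0.0 err px 0.5
wrist guard_bar [324. 246.] 0.63
  angle -0.01 err px 0.7
```

View pics/s3.png

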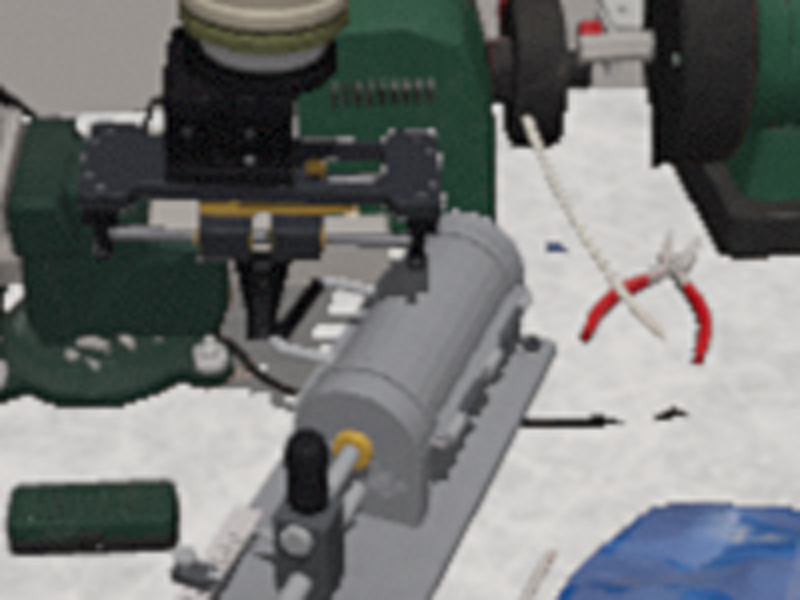

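Call:
{"fn": "drive_tool", "kwargs": {
  "moves": [
    [[0.0031, -0.0074, 0, 0, 0, 0, 0], [0.0031, -0.0074, 0, 0, 0, 0, 0], [0.0031, -0.0074, 0, 0, 0, 0, 0], [0.0031, -0.0074, 0, 0, 0, 0, 0], [0.0015, -0.0037, 0, 0, 0, 0, 0], [0, 0, 0, 0, 0, 0, 0]]
  ]
}}

```text
time: 10.35
ee_pos: [0.467, -0.1165, 0.0738]
eef_rot: [0.707, 0.707, 0.0, 0.0]
ft_force: [-0.5, 0.5, -0.5]
width: 0.0004
grip_force: 0.0
```

```bash
python3 -c "
from ang import *
ang(['side','wrist']); print(r.read_state()['ft_force'])"
```

```text
tcp tester [0.0238 0.1    0.0738]
side guard_bar [255. 172.] 0.84
  angle 0.15 err px 0.7
wrist guard_bar [346. 254.] 0.57
  angle 0.06 err px 0.5
[0.11832432 0.83870735 0.58475939]
```

Call:
{"fn": "drive_tool", "kwargs": {
  "moves": [
    [[0, 0, -0.03, 0, 0, 0, 0], [0, 0, -0.03, 0, 0, 0, 0], [-0.005, 0.012, 0, 0, 0, 0, 0], [-0.005, 0.012, 0, 0, 0, 0, 0], [0, 0, 0.015, 0, 0, 0, 0], [0, 0, 0.015, 0, 0, 0, 0], [0, 0, 0.01, 0, 0, 0, 0], [0, 0, 0.01, 0, 0, 0, 0], [0, 0, 0.005, 0, 0, 0, 0], [0, 0, 0, 0, 0, 0, 0]]
  ]
}}

```text
time: 11.55
ee_pos: [0.4902, -0.1261, 0.0777]
eef_rot: [0.707, 0.707, -0.0, -0.001]
ft_force: [0.2, -0.3, 0.7]
width: 0.0006
grip_force: 0.0
```

Call:
{"fn": "drive_tool", "kwargs": {
  "moves": [
    [[0, 0, 0.004, 0, 0, 0, 0], [0, 0, 0.004, 0, 0, 0, 0], [0, 0, 0.003, 0, 0, 0, 0], [0, 0, 0, 0, 0, 0, 0], [0, 0, 0, 0, 0, 0, 0]]
  ]
}}

```text
time: 12.05
ee_pos: [0.4914, -0.1265, 0.0705]
eef_rot: [0.707, 0.707, -0.0, 0.001]
ft_force: [-15.1, 2.6, 35.0]
width: 0.0003
grip_force: 18.3
```

```bash
python3 -c "
from ang import *
ang(['side','wrist']); print(r.read_state()['ft_force'])"
```

```text
tcp tester [0.0239 0.0737 0.0705]
side guard_bar [255. 176.] 0.79
  angle 0.05 err px 1.5
wrist guard_bar [294. 231.] 0.87
  angle 0.0 err px 0.2
[-14.62846805   3.0602273   36.71178365]
```

Call:
{"fn": "drive_tool", "kwargs": {
  "moves": [
    [[0, 0, -0.005, 0, 0, 0, 0], [0, 0, -0.015, 0, 0, 0, 0], [0, 0, -0.04, 0, 0, 0, 0], [0, 0, -0.04, 0, 0, 0, 0.3], [0, 0, -0.03, 0, 0, 0, 0.6], [0, 0, 0, 0, 0, 0, 0.6]]
  ]
}}

```text
time: 12.85
ee_pos: [0.4931, -0.1266, 0.2025]
eef_rot: [0.707, 0.707, 0.002, 0.003]
ft_force: [0.9, -0.1, -0.5]
width: 0.0168
grip_force: 0.0
```

```bash
python3 -c "
from ang import *
ang(['side','wrist','top']); print(np.round(r.read_state()['joint_positions'],3))
im=r.camera('wrist'); cv2.imwrite('pics/w4.png',im[:,:,::-1])"
```

```text
tcp tester [0.0244 0.072  0.2025]
side guard_bar [253. 179.] 0.88
  angle -0.03 err px 0.1
wrist guard_bar [290. 178.] 0.63
  angle -0.02 err px 1.9
top guard_bar [222. 230.] 0.65
  angle 0.32 err px 0.3
[ 0.751  0.138 -0.633  1.777  0.085  1.257  0.097]
```

View pics/w4.png

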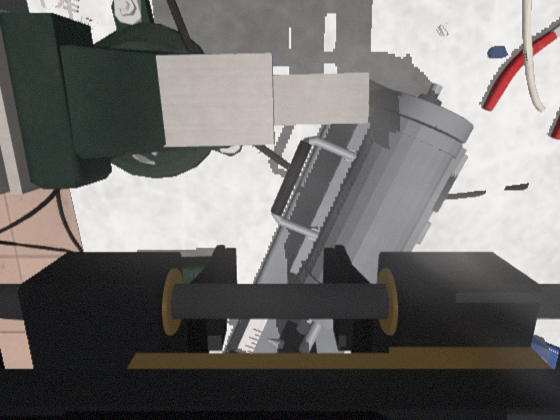

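Call:
{"fn": "drive_tool", "kwargs": {
  "moves": [
    [[-0.039, 0.003, 0, 0, 0, 0, 0.6], [-0.039, 0.003, 0, 0, 0, 0, 0.6], [-0.039, 0.003, 0, 0, 0, 0, 0.6], [-0.039, 0.003, 0, 0, 0, 0, 0.6], [0, 0, 0, 0, 0, -0.147, 0.6], [0, 0, 0, 0, 0, -0.147, 0.6], [0, 0, 0, 0, 0, -0.147, 0.6], [0, 0, 0, 0, 0, -0.147, 0.6], [0, 0, 0, 0, 0, -0.147, 0.6], [0, 0, 0, 0, 0, -0.147, 0.6]]
  ]
}}

```text
time: 14.2
ee_pos: [0.5025, -0.2821, 0.1967]
eef_rot: [0.335, 0.942, 0.0, -0.001]
ft_force: [0.8, -0.3, -0.4]
width: 0.0522
grip_force: 0.0
```

Call:
{"fn": "drive_tool", "kwargs": {
  "moves": [
    [[0, 0, 0, 0, 0, -0.147, 0.6], [0, 0, 0, 0, 0, -0.147, 0.6], [0, 0, 0, 0, 0, 0, 0.6], [0, 0, 0, 0, 0, 0, 0.6]]
  ]
}}

```text
time: 14.6
ee_pos: [0.5026, -0.2823, 0.1971]
eef_rot: [0.198, 0.98, 0.0, -0.0]
ft_force: [-0.8, -0.2, -0.3]
width: 0.0521
grip_force: 0.0
```

Run:
```python
from look import *
import pickle
o0,f=pickle.load(open("o.pkl","rb"))
p=np.array([.5502,-.1769,1.1758,0,.0393])
o=obs("wrist",["guard_bar","guard_hinge","draw_grip","pointer_tip","index_tip"],"pics/w5.png")
c=cam("wrist")
for q in PT: print(q,"pred",np.round(proj(c,tw(p,PT[q](p)))))
s=r.read_state(); print(s["ee_pos"],s["eef_rot"],np.round(s["joint_positions"],2)); M=R.from_quat(s["eef_rot"]).as_matrix()
print("grip in tool",np.round(M.T@(tw(p,[-.115,0,.098])-s["ee_pos"]),4)); print("ex in tool",np.round(M.T@[np.cos(p[2]),np.sin(p[2]),0],3))
```

```text
wrist guard_bar [489. 108.] 0.61
wrist guard_hinge [466. 255.] 0.65
wrist draw_grip [285. 215.] 0.8
wrist pointer_tip [284. 161.] 0.6
wrist index_tip [236. 161.] 0.55
guard_bar pred [486. 109.]
guard_hinge pred [464. 252.]
draw_grip pred [280. 214.]
pointer_tip pred [280. 161.]
index_tip pred [234. 159.]
tester pred [398. 186.]
[ 0.50280888 -0.28226725  0.19754661] [ 1.96616628e-01  9.80480443e-01 -5.61456891e-05  1.22999692e-06] [ 1.    0.31 -0.68  1.6   0.2   1.3   1.46]
grip in tool [-0.0032  0.0005  0.0995]
ex in tool [ 0.001  1.    -0.   ]
```

View pics/w5.png

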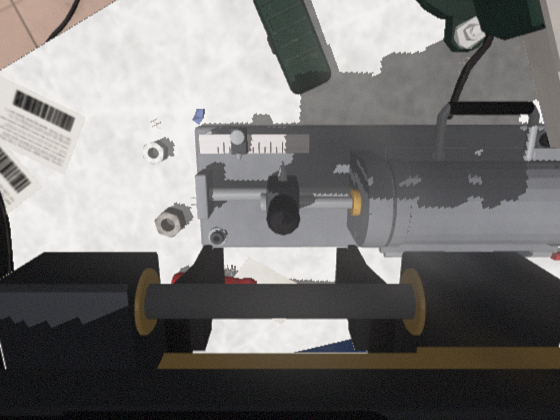

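Call:
{"fn": "drive_tool", "kwargs": {
  "moves": [
    [[-0.003, 0.002, 0.03, 0, 0, 0, 0.6], [0, 0, 0.03, 0, 0, 0, 0.6], [0, 0, 0.03, 0, 0, 0, 0.6], [0, 0, 0.02, 0, 0, 0, 0.6], [0, 0, 0.006, 0, 0, 0, 0.6], [0, 0, 0, 0, 0, 0, 0.6], [0, 0, 0, 0, 0, 0, 0.1], [0, 0, 0, 0, 0, 0, 0.1], [0, 0, 0, 0, 0, 0, 0.1], [0, 0, 0, 0, 0, 0, 0.1]]
  ],
  "squeeze": 40
}}

```text
time: 15.9
ee_pos: [0.5066, -0.2818, 0.0822]
eef_rot: [0.196, 0.981, -0.0, 0.0]
ft_force: [-0.2, 0.6, -0.6]
width: 0.028
grip_force: 0.0
```

Run:
```python
from look import *
s=r.read_state(); print({k:np.round(s[k],4) for k in("ee_pos","ft_force","width","grip_force","eef_rot")})
o=obs("wrist",["draw_grip","pointer_tip","index_tip"],"pics/w6.png")
c=cam("wrist"); p=[.5502,-.1769,1.1758]
e=s["ee_pos"][:2]-p[:2]; print("tester x,y",np.cos(p[2])*e[0]+np.sin(p[2])*e[1],-np.sin(p[2])*e[0]+np.cos(p[2])*e[1])
P=[onz(c,x[2],.044) for x in o if x[1]!="draw_grip"]; print(P); 
if len(P)==2: d=P[1]-P[0]; print("pull",-(np.cos(p[2])*d[0]+np.sin(p[2])*d[1]))
```

```text
{'ee_pos': array([ 0.5066, -0.2818,  0.0822]), 'ft_force': array([-0.2165,  0.6174, -0.5605]), 'width': np.float64(0.028), 'grip_force': np.float64(0.0), 'eef_rot': array([ 1.962e-01,  9.806e-01, -2.000e-04,  4.000e-04])}
wrist draw_grip [283. 283.] 0.87
wrist pointer_tip [280. 185.] 0.83
wrist index_tip [212. 187.] 0.83
tester x,y -0.1136483339489784 -0.00012133228187340833
[array([ 0.47762447, -0.26946039,  0.044     ]), array([ 0.46446106, -0.30423511,  0.044     ])]
pull 0.03716233700274016
```

Call:
{"fn": "drive_tool", "kwargs": {
  "moves": [
    [[0, 0, 0, 0, 0, 0, 0.05], [0, 0, 0, 0, 0, 0, 0.05], [0, 0, 0, 0, 0, 0, 0.05], [0, 0, 0, 0, 0, 0, 0.05]]
  ],
  "squeeze": 40
}}

```text
time: 16.5
ee_pos: [0.5066, -0.2815, 0.0819]
eef_rot: [0.196, 0.981, 0.0, 0.0]
ft_force: [-0.3, 2.3, 5.6]
width: 0.0216
grip_force: 39.4
```

Call:
{"fn": "drive_tool", "kwargs": {
  "moves": [
    [[0, -0.004, 0, 0, 0, 0, 0.05], [0, -0.005, 0, 0, 0, 0, 0.05], [0, -0.005, 0, 0, 0, 0, 0.05], [0, -0.005, 0, 0, 0, 0, 0.05], [0, -0.005, 0, 0, 0, 0, 0.05], [0, -0.004, 0, 0, 0, 0, 0.05], [0, 0, 0, 0, 0, 0, 0.05], [0, 0, 0, 0, 0, 0, 0.05]]
  ]
}}

```text
time: 17.3
ee_pos: [0.4968, -0.305, 0.0819]
eef_rot: [0.195, 0.981, 0.001, 0.0]
ft_force: [1.9, 9.2, 6.6]
width: 0.0212
grip_force: 39.4
```

```bash
cat > m.py <<'E'
from look import *
s=r.read_state(); print({k:np.round(s[k],4) for k in("time","ee_pos","ft_force","width","grip_force")})
p=[.5502,-.1769,1.1758]; ex=np.array([np.cos(p[2]),np.sin(p[2]),0])
print("tester x",ex[:2]@(s["ee_pos"][:2]-p[:2]))
import sys
for n in ["wrist"]*3+["side","top"]:
    o=obs(n,["pointer_tip","index_tip"],sys.argv[1] if n=="wrist" else None)
    if len(o)==2: P=[onz(x[0],x[2],.044) for x in o]; print("pull",-ex@(P[1]-P[0]))
E
python3 m.py pics/w7.png
```

```text
{'time': np.float64(17.3), 'ee_pos': array([ 0.4968, -0.305 ,  0.0819]), 'ft_force': array([1.9215, 9.1946, 6.5744]), 'width': np.float64(0.0212), 'grip_force': np.float64(39.3976)}
tester x -0.1387722269512233
wrist pointer_tip [283. 183.] 0.8
wrist index_tip [258. 183.] 0.96
pull 0.013996353638379939
wrist pointer_tip [282. 187.] 0.73
wrist index_tip [258. 186.] 0.81
pull 0.013538732704329976
wrist pointer_tip [284. 183.] 0.67
wrist index_tip [258. 184.] 0.78
pull 0.014716823797922284
side pointer_tip [237. 240.] 0.75
side index_tip [249. 295.] 0.73
pull 0.1181683326233681
```

Call:
{"fn": "drive_tool", "kwargs": {
  "moves": [
    [[0, -0.004, 0, 0, 0, 0, 0.05], [0, -0.004, 0, 0, 0, 0, 0.05], [0, -0.004, 0, 0, 0, 0, 0.05], [0, 0, 0, 0, 0, 0, 0.05], [0, 0, 0, 0, 0, 0, 0.05]]
  ]
}}

```text
time: 18.55
ee_pos: [0.4925, -0.3152, 0.0819]
eef_rot: [0.195, 0.981, 0.002, 0.0]
ft_force: [2.2, 12.1, 6.6]
width: 0.0215
grip_force: 39.4
```

```bash
python3 m.py pics/w8.png; python3 -c "
import cv2; a=cv2.imread('pics/w8.png'); cv2.imwrite('pics/w8c.png',cv2.resize(a[140:240,210:343],(798,600),interpolation=cv2.INTER_CUBIC))"
```

```text
{'time': np.float64(18.55), 'ee_pos': array([ 0.4925, -0.3152,  0.0819]), 'ft_force': array([ 2.2356, 12.1458,  6.6457]), 'width': np.float64(0.0215), 'grip_force': np.float64(39.3891)}
tester x -0.14988048316276592
wrist pointer_tip [282. 185.] 0.57
wrist index_tip [279. 185.] 0.66
pull 0.0015837539319477204
wrist pointer_tip [281. 185.] 0.59
wrist index_tip [278. 184.] 0.83
pull 0.0020203918771155875
wrist pointer_tip [282. 183.] 0.78
wrist index_tip [280. 185.] 0.69
pull 0.0008694660492363786
side pointer_tip [236. 240.] 0.72
side index_tip [236. 244.] 0.44
pull 0.008507246405169613
top index_tip [248. 218.] 0.35
```

View pics/w8c.png

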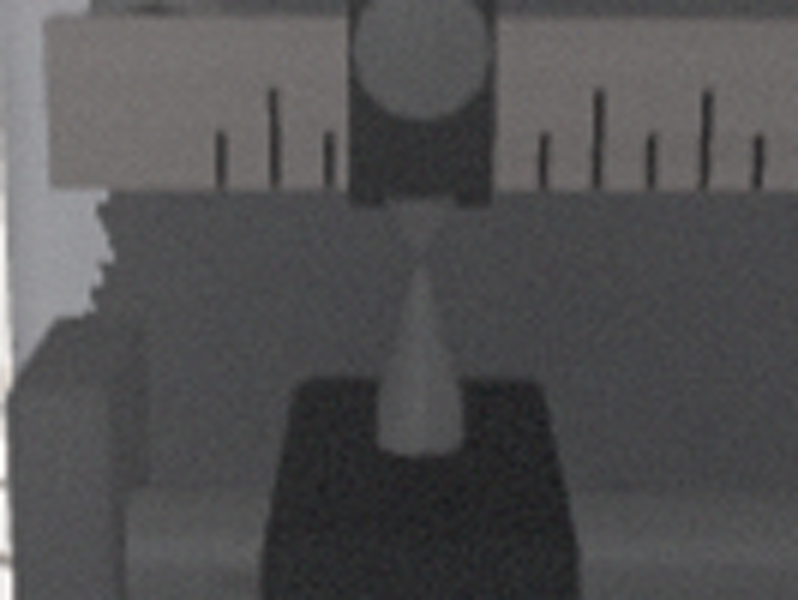

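The close-up shows the pointer tip at crop column 420 and the index tip at 421. They are level to about 0.1 mm, the grip is held at 39 N, and the guard was shut before the pull, so I am handing in.

```bash
python3 -c "
from h import *
print(r.close_job())"
```

```text
the job is handed in; nothing more can be done
None
```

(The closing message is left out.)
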